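Nest the upturned dressing-jar lids

TASK

The three domed steel lids have been left upside down on the table of the nursing skills room. Nest them as they lie, open side up, so that the medium lid sits level and fully down inside the large one and the small lid sits level and fully down inside the medium one, then let go. Leave the straight-sided steel bowl, which is no lid, where it stands.

Things in the scene. Friction and masses are not known exactly. Their poses are not given: they have to be found in the camera images.
- large_lid_centre (a point): Centre (on its axis, half-way up) of the largest of three round domed steel lids. It lies upside down: open side up, on its flat black knob (48 mm wide, 20 high). 150 mm across, 56 high. Rim: upright band 8 mm thick, 14 tall; its top is 28 mm above this point. Mouth 134 mm wide; flat floor inside, 68 mm wide, 24 mm above the underside. About 300 g. z up, yaw irrelevant.
- medium_lid_centre (a point): Centre of the medium lid, made and lying like the large one: 112 mm across, 56 high, rim band 8 thick and 14 tall with its top 28 mm above this point, mouth 96, knob 40 wide and 20 high, inner floor 48 wide and 24 above the underside. About 200 g. Fully down in the large lid it stands 24 mm higher than it, its rim above the large rim. z up.
- small_lid_centre (a point): Centre of the small lid, made and lying like the large one: 76 mm across, 56 high, rim band 8 thick and 14 tall with its top 28 mm above this point, mouth 60, knob 28 wide and 20 high. About 120 g. Fully down in the medium lid it stands 24 mm higher than it, its rim above the medium rim. z up.
- bowl_centre (a point): centre (on the axis, half-way up) of a plain steel bowl that is to be left alone: open side up, straight upright sides, flat bottom on the table, no knob; 112 mm across, 50 mm high, walls 4 mm thick, empty. z up.

How it is judged:
At the end, for the whole second after the job is handed in: Medium lid inside large, small inside medium: each within 15 mm of the lower lid's axis and 24 mm (18 to 32) higher than it. All open side up, tilted under 10 degrees, at rest, the large one standing on the table; bowl within 30 mm of its start (horizontal distance between medium_lid_centre and large_lid_centre below 0.015 m and z of medium_lid_centre in the frame of large_lid_centre between 0.018 and 0.032 m and horizontal distance between small_lid_centre and medium_lid_centre below 0.015 m and z of small_lid_centre in the frame of medium_lid_centre between 0.018 and 0.032 m and angle between each of large_lid_centre, medium_lid_centre, small_lid_centre's own z axis and vertical below 0.175 rad and linear speed of each of large_lid, medium_lid, small_lid below 0.02 m/s and height (world z) of large_lid_centre between 0.018 and 0.038 m and distance of bowl_centre from where it was at the start of the episode below 0.03 m); the robot touches nothing.
It fails at once if the straight-sided bowl is shifted by more than 30 mm or tipped (distance of bowl_centre from where it was at the start of the episode above 0.03 m or angle between bowl_centre's own z axis and vertical above 0.3 rad).
It also fails if it takes over 59 s, if anything falls off the work surface, if the arm or the gripper's body presses on something with over 40 N, if the wrist force passes 120 N, or if a joint passes its speed limit or range.

ROBOT

A 6-joint arm with a two-finger parallel gripper is mounted at the origin on the work surface. World frame = base frame: x ahead of the robot, y to its left, z up, the work surface at z = 0. Lengths are in m, angles in rad, forces in N, time in s.
With the tool pointing down it reaches from about 0.275 to 1 m from the base axis. Payload 8.4 kg.
Tool frame: the origin (TCP) lies on the centre line of the jaws, within the pads' length; the fingertips stand 17 mm ahead of it and the grasp point (between the pads) lies 2 mm behind it; x points along the fingers, y is the direction in which the jaws open and shut, and the axes are right-handed (so a half turn about x gives the same grasp; the last joint's range is limited). The gripper opens to 85 mm and grips with 20 to 120 N. Pads are 22 mm wide; open, the fingers measure 114 mm over their backs; the gripper's body (76 mm by 85 mm) begins 54 mm behind the grasp point. The pads swing forward as they close: fully open they stand 13 mm farther back than shut.
Start: joints at [-1.105, 0.353, 1.633, -0, 1.155, -0.002], TCP at [0.282, -0.558, 0.248] pointing down, gripper open.
Joint ranges: [-2.63, 2.63], [-0.92, 2.1], [0.06, 2.66], [-1.3, 4.44], [0, 2.69], [-3.02, 3.02]. Speed limits (rad/s): [2.22, 2.22, 2.79, 3.14, 3.14, 3.14].

INTERFACE

Orientations are given as [roll, pitch, yaw] about the fixed x, y, z axes, in that order (R = Rz(yaw) Ry(pitch) Rx(roll)).
In Python, from plant import bot, eyes gives the robot as it stands.
- The arm moves only by the tool step_arm, never from a script. Its argument "moves" is a list of rows, each a list of 6 numbers: the shift along the tool's x, y, z in m, then the turn, a rotation vector about the tool's x, y, z in degrees. A call has 1 to 20 rows; each row is the pose to reach, as a shift and turn from the pose commanded when the call began, along the tool's axes at that moment; what a row does not reach only later rows make up. A row lasts 1/12 s, in which the tool goes at most 41.7 mm and 7.16 degrees, less where a joint would pass 70% of its speed; a pose out of reach is approached as far as the arm can. A call with a gripper value outside its range is refused whole. "fingers" is the opening, from 0 (shut) to 1 (fully open), set as the call begins (left out, the last holds). The fingers move at their own pace and stop on an object; "newtons" is the grip in N (left out, the last holds). Time passes only in rows, so rows that repeat a pose let the fingers close. It gives the time, the measured TCP pose, the force and the opening at its end, in the units of the state.
- bot.observe(): the state, without advancing time (a new reading comes with each control period).
- eyes.snapshot(name): name is "scene" or "top"; returns a dict with "img" (420x560x3 uint8, red, green, blue), "vfov" (degrees; the focal length in pixels is half the picture's height over the tangent of half this angle, whatever the lens; pixels are square), "cx", "cy" (the principal point, pixels), "view" (4x4, takes a point from world to camera coordinates). Camera axes: x right, y down, z forward; pixel columns grow to the right and rows downward; lengths in m; the calibration is good to about 2 mm. A picture is of the moment at which its call begins. There is no depth.
- bot.job_done(): hands the job in, once; it reports no verdict.
The state is a dict: "t": time; "q": joint angles; "dq": joint speeds; "joint_efforts": joint torques, N m; "tool_pos": TCP position; "orientation": TCP orientation; "contact_force": force on the tool from outside, world axes, zero at the start; "torque": the same for the moment, N m; "opening": finger opening in m.
Only numpy, scipy, OpenCV 4.12 (cv2) and the standard library are available. Lean on these libraries where they do the work, as an engineer would, in place of code of your own. Each camera call takes 0.05 s, during which the arm holds its last target. There are 200 camera calls.

## Working session

There is one attempt and no reset: what is moved stays moved. The work goes in short steps, Python scripts to look and compute and a tool call to move; the robot and the scene stay as the last step left them, time stands still between calls to the robot, and variables do not carry over. Pictures are saved under pics/ and viewed, about 8 in all and at most 12, crops included, and the job is handed in when it is done.

Besides the shell and the picture viewer there is one more tool, called after ">>>" as name([rows], argument=value, ...), one row to a line, values as JSON. step_arm: Moves the arm, as the interface text tells. Its arguments: {"type":"object","properties":{"moves":{"type":"array"},"fingers":{"type":"number"},"newtons":{"type":"number"}},"required":["moves"]}

```bash
mkdir -p pics; ls; python3 - <<'E'
from plant import bot, eyes
import cv2, numpy as np
print(bot.observe())
for n in ("scene","top"):
    s=eyes.snapshot(n); cv2.imwrite(f"pics/{n}0.png",s["img"][:,:,::-1]); print(n,{k:(v if not hasattr(v,'shape') or k=='view' else v.shape) for k,v in s.items()})
E
```

```text
pics
{'t': 0.0, 'q': array([-1.10539343e+00,  3.53690691e-01,  1.63418548e+00,  1.95459430e-05,
        1.15517199e+00, -2.41776209e-03]), 'dq': array([-6.64226843e-05, -1.19955155e-03, -6.33163673e-04,  9.66518129e-04,
       -8.36112763e-04, -1.11631456e-03]), 'joint_efforts': array([ 1.03979779e-03, -6.05249262e+01, -3.42070019e+01, -9.17054354e-05,
        9.27429210e-03, -3.37292168e-07]), 'tool_pos': array([ 0.28162091, -0.55742349,  0.24751312]), 'orientation': array([-1.58549124,  1.56934071,  2.02391416]), 'contact_force': array([-0.1139145 , -0.29880367,  0.05831618]), 'torque': array([ 0.02370919, -0.06146878, -0.02145388]), 'opening': 0.08553161901018354}
scene {'img': (420, 560, 3), 'vfov': 56.21241222974718, 'cx': 280.86191849582707, 'cy': 215.6439048784887, 'view': array([[ 0.66804711,  0.74382565,  0.02089147, -0.36586267],
       [ 0.47972242, -0.40904803, -0.77623844, -0.20894768],
       [-0.56884045,  0.52858595, -0.6300932 ,  1.11527241],
       [ 0.        ,  0.        ,  0.        ,  1.        ]])}
top {'img': (420, 560, 3), 'vfov': 54.28884644359485, 'cx': 282.82700475462855, 'cy': 213.1226987681253, 'view': array([[ 0.01384434, -0.99941462,  0.03128504, -0.03627772],
       [-0.98512621, -0.01899238, -0.17077952,  0.55988392],
       [ 0.17127372, -0.02845539, -0.98481247,  0.81871147],
       [ 0.        ,  0.        ,  0.        ,  1.        ]])}
```

View pics/top0.png

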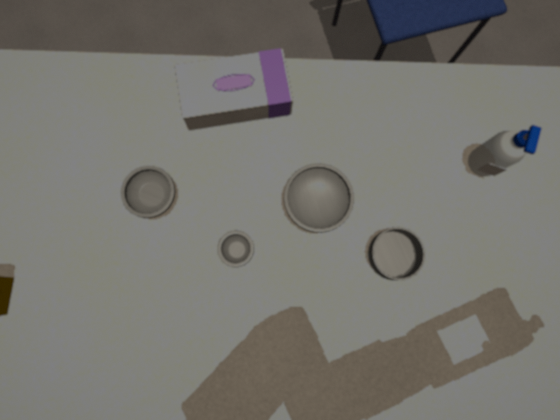

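View pics/scene0.png

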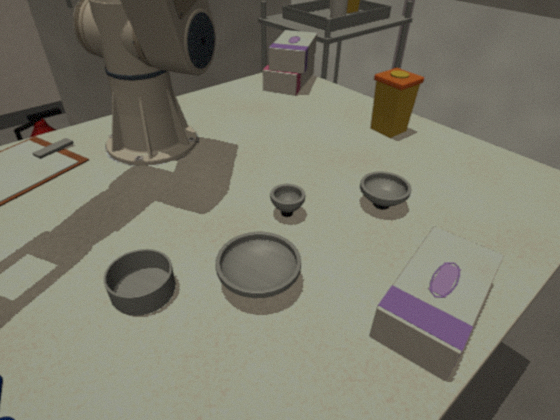

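Top view: large at about (319,197), medium (148,191), small (236,249), straight-sided bowl (395,254). The scene view agrees, with the bowl at (140,282). Next I'll fit the rims in both views.

```bash
cat > h.py <<'E'
import numpy as np, cv2
from scipy.optimize import minimize
from scipy.ndimage import map_coordinates
from scipy.spatial.transform import Rotation as Ro
from plant import bot, eyes
def proj(s,P):
    c=P@s["view"][:3,:3].T+s["view"][:3,3]; f=s["img"].shape[0]/2/np.tan(np.radians(s["vfov"]/2))
    return np.c_[s["cx"]+f*c[:,0]/c[:,2], s["cy"]+f*c[:,1]/c[:,2]]
def ray(s,u,v,z):
    f=s["img"].shape[0]/2/np.tan(np.radians(s["vfov"]/2)); R,t=s["view"][:3,:3],s["view"][:3,3]
    d=R.T@np.array([(u-s["cx"])/f,(v-s["cy"])/f,1]); o=-R.T@t
    return (o+d*(z-o[2])/d[2])[:2]
a=np.linspace(0,2*np.pi,180,endpoint=False)
def circ(x,y,z,r): return np.c_[x+r*np.cos(a),y+r*np.sin(a),np.full(a.size,z)]
def fit(s,x0,r,z,w=.025):
    "rim centre: circles of outer radius r, best jump just inside/outside (sum of |gradient|)"
    g=cv2.GaussianBlur(cv2.cvtColor(s["img"],cv2.COLOR_RGB2GRAY).astype(float),(0,0),1.2)
    def cost(p):
        i,o=[map_coordinates(g,proj(s,circ(p[0],p[1],z,r+d))[:,::-1].T,order=1) for d in(-.003,.003)]
        return -np.mean(np.clip(o-i,0,40))
    G=[(cost((x0[0]+i,x0[1]+j)),x0[0]+i,x0[1]+j) for i in np.arange(-w,w,.003) for j in np.arange(-w,w,.003)]
    b=min(G); m=minimize(cost,b[1:],method="Nelder-Mead",options=dict(initial_simplex=[[b[1]+.002,b[2]],[b[1],b[2]+.002],[b[1]-.002,b[2]-.002]]))
    return m.x,-m.fun
def tool():
    o=bot.observe(); return o["tool_pos"],Ro.from_euler("xyz",o["orientation"]).as_matrix(),o
E
python3 - <<'E'
from h import *
np.set_printoptions(precision=4,suppress=True)
S={n:eyes.snapshot(n) for n in("top","scene")}
pt=dict(large=((319,197),.075,.056),medium=((148,191),.056,.056),small=((236,249),.038,.056),bowl=((395,254),.056,.05))
ims={n:S[n]["img"][:,:,::-1].copy() for n in S}
for k,(uv,r,z) in pt.items():
    x0=ray(S["top"],*uv,z)
    for n in S:
        x,c=fit(S[n],x0,r,z); print(k,n,x,round(c,1))
        for p in (x,):
            cv2.polylines(ims[n],[proj(S[n],circ(*p,z,r)).astype(int)],True,(0,0,255),1)
cv2.imwrite("pics/fit.png",np.hstack([ims["top"][100:320,90:460],ims["scene"][150:330,80:440].copy() if 0 else cv2.copyMakeBorder(ims["scene"][150:330,80:440],0,40,0,0,cv2.BORDER_CONSTANT)]))
p,R,o=tool(); print(p,"\n",R)
E
```

```text
large top [ 0.5916 -0.0969] 22.5
large scene [ 0.6063 -0.1067] 35.3
medium top [0.5972 0.2521] 27.7
medium scene [0.6101 0.2495] 26.1
small top [0.4784 0.0658] 14.3
small scene [0.4952 0.0637] 27.4
bowl top [ 0.4794 -0.2626] 35.7
bowl scene [ 0.4891 -0.2713] 26.4
[ 0.2817 -0.5576  0.2479] 
 [[-0.0004  0.4509 -0.8926]
 [ 0.0007 -0.8926 -0.4509]
 [-1.     -0.0008  0.    ]]
```

View pics/fit.png

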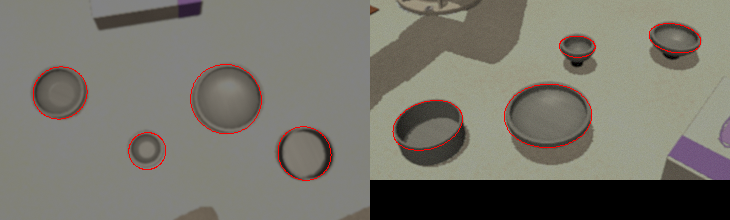

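The two views differ by about 14 mm along the scene camera's viewing direction. That fits the near side of the rim band being taken for its top. I'll fit the whole silhouette instead.

```bash
cat >> h.py <<'E'
def outline(s,x,y,prof,d=0.,n=240):
    h=cv2.convexHull(np.vstack([proj(s,circ(x,y,z,r)) for r,z in prof]).astype(np.float32))[:,0]
    h=np.vstack([h,h[:1]]); L=np.r_[0,np.cumsum(np.linalg.norm(np.diff(h,axis=0),axis=1))]
    t=np.linspace(0,L[-1],n,endpoint=False); P=np.c_[np.interp(t,L,h[:,0]),np.interp(t,L,h[:,1])]
    T=np.roll(P,-1,0)-np.roll(P,1,0); N=np.c_[T[:,1],-T[:,0]]; N/=np.linalg.norm(N,axis=1)[:,None]
    N*=np.sign(np.mean(np.sum(N*(P-P.mean(0)),1)))
    return P+d*N
def fit2(s,x0,prof,w=.02):
    g=cv2.GaussianBlur(cv2.cvtColor(s["img"],cv2.COLOR_RGB2GRAY).astype(float),(0,0),.8)
    g=g/np.median(g)*100
    def cost(p):
        i,o=[map_coordinates(g,outline(s,*p,prof,d)[:,::-1].T,order=1) for d in(-1.5,1.5)]
        return -np.mean(np.clip(o-i,0,25))
    b=min((cost((x0[0]+i,x0[1]+j)),x0[0]+i,x0[1]+j) for i in np.arange(-w,w,.003) for j in np.arange(-w,w,.003))
    m=minimize(cost,b[1:],method="Nelder-Mead",options=dict(initial_simplex=[[b[1]+.002,b[2]],[b[1],b[2]+.002],[b[1]-.002,b[2]-.002]]))
    return m.x,-m.fun
def lid(R,f,k,z=0): return [(R,z+.056),(R,z+.042),(f,z+.020),(k,z+.020),(k,z)]
PR=dict(large=lid(.075,.038,.024),medium=lid(.056,.028,.020),small=lid(.038,.02,.014),bowl=[(.056,.05),(.056,0)])
E
python3 - <<'E'
from h import *
np.set_printoptions(precision=4,suppress=True)
S={n:eyes.snapshot(n) for n in("top","scene")}
g=dict(large=(.595,-.098),medium=(.6,.252),small=(.482,.065),bowl=(.482,-.264))
big={n:cv2.resize(S[n]["img"][:,:,::-1],None,fx=2,fy=2,interpolation=cv2.INTER_LINEAR) for n in S}
out=[]
for k in g:
    for n in S:
        x,c=fit2(S[n],g[k],PR[k]); print(k,n,x,round(c,1))
        P=outline(S[n],*x,PR[k]); f=4; c0=P.mean(0).astype(int)-24
        c0=P.mean(0)-25; M=np.float32([[f,0,-f*c0[0]],[0,f,-f*c0[1]]])
        im=cv2.warpAffine(cv2.convertScaleAbs(S[n]["img"][:,:,::-1],alpha=1.5),np.float32([[f*.5,0,-f*.5*(c0[0]-25)],[0,f*.5,-f*.5*(c0[1]-25)]]),(200,200),flags=cv2.INTER_CUBIC)
        cv2.polylines(im,[((P-c0+25)*f*.5).astype(int)],True,(0,0,255),1); out.append(im)
cv2.imwrite("pics/fit2.png",np.vstack([np.hstack(out[0::2]),np.hstack(out[1::2])]))
E
```

```text
large top [ 0.5933 -0.0977] 18.8
large scene [ 0.5985 -0.1006] 23.6
medium top [0.5987 0.2544] 22.1
medium scene [0.603  0.2618] 24.9
small top [0.4775 0.0676] 11.2
small scene [0.4864 0.0722] 24.3
bowl top [ 0.4805 -0.2681] 24.3
bowl scene [ 0.4814 -0.2691] 24.9
```

View pics/fit2.png

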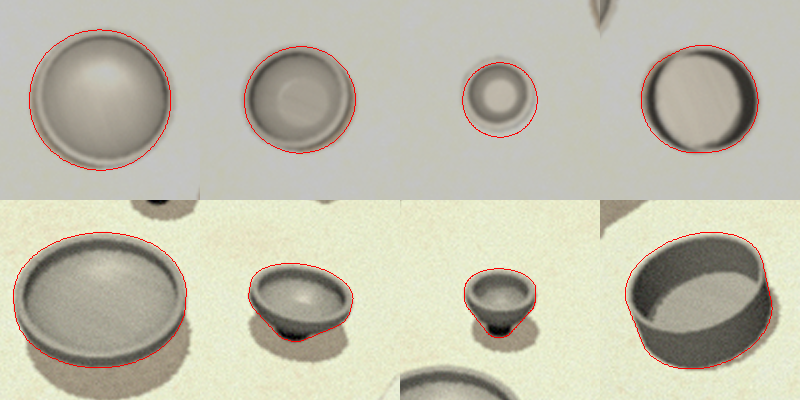

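Both views now agree to 5–9 mm. The scene fits are the tight ones; in the top view the small lid's rim has low contrast and fits poorly. I'll use large (0.596,-0.099), medium (0.601,0.258), small (0.485,0.071). I'll pinch the medium rim at its -y side with the tool orientation unchanged, so closing the jaws takes up the uncertain direction.

>>> step_arm([
  [0,-0.015,-0.02,0,0,0],
  [0,-0.532,-0.653,0,0,0],
  [0,-0.532,-0.653,0,0,0],
  [0,-0.532,-0.653,0,0,0],
  [0,-0.532,-0.653,0,0,0],
  [0,-0.532,-0.653,0,0,0],
  [0,-0.532,-0.653,0,0,0],
  [0,-0.532,-0.653,0,0,0],
  [0,-0.532,-0.653,0,0,0],
  [0,-0.532,-0.653,0,0,0],
  [0,-0.532,-0.653,0,0,0],
  [0,-0.532,-0.653,0,0,0],
  [0,-0.532,-0.653,0,0,0],
  [0,-0.532,-0.653,0,0,0],
  [0,-0.532,-0.653,0,0,0],
  [0,-0.532,-0.653,0,0,0],
  [0,-0.532,-0.653,0,0,0],
  [0,-0.532,-0.653,0,0,0],
  [0,-0.532,-0.653,0,0,0],
  [0,-0.532,-0.653,0,0,0],
], fingers=0.45, newtons=60)

```text
t: 1.97
tool_pos: [0.6148, 0.1902, 0.2483]
orientation: [2.698, 1.571, 0.024]
contact_force: [1.1, -0.9, 0.6]
opening: 0.0384
```

>>> step_arm([
  [0,-0.016,-0.019,0,0,0],
  [0.03,-0.016,-0.019,0,0,0],
  [0.07,-0.016,-0.019,0,0,0],
  [0.11,-0.016,-0.019,0,0,0],
  [0.14,-0.016,-0.019,0,0,0],
  [0.155,-0.016,-0.019,0,0,0],
  [0.155,-0.016,-0.019,0,0,0],
  [0.155,-0.016,-0.019,0,0,0],
])

```text
t: 2.63
tool_pos: [0.6238, 0.2108, 0.0927]
orientation: [-0.142, 1.569, -2.816]
contact_force: [-0.3, -0.1, 0.6]
opening: 0.0388
```

```bash
python3 - <<'E'
from h import *
p,R,o=tool(); print(p,o["orientation"],o["opening"])
C=[]
for n,ctr in(("scene",(.61,.235,.06)),("top",(.61,.235,.06))):
    s=eyes.snapshot(n); im=cv2.convertScaleAbs(s["img"][:,:,::-1],alpha=1.4 if n=="top" else 1); u=proj(s,np.array([ctr]))[0]
    f=4; M=np.float32([[f,0,200-f*u[0]],[0,f,200-f*u[1]]]); c=cv2.warpAffine(im,M,(400,400),flags=cv2.INTER_CUBIC)
    # TCP-tip point projected
    for q in (p+R[:,0]*.017, p+R[:,0]*.017+R[:,1]*.019, p+R[:,0]*.017-R[:,1]*.019):
        v=proj(s,q[None])[0]@M[:,:2].T+M[:,2]; cv2.circle(c,tuple(int(i) for i in v),3,(0,0,255),1)
    C.append(c)
cv2.imwrite("pics/a.png",np.hstack(C))
E
```

```text
[0.6237703  0.21077206 0.09272625] [-0.1422188   1.56913199 -2.81599985] 0.03879070094618986
```

View pics/a.png

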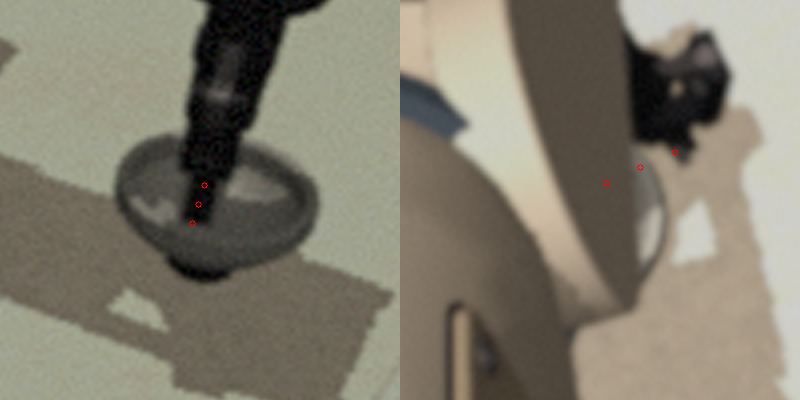

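The outer fingertip, at about (197,222) in the left crop, matches its projected marker, and the jaws straddle the near rim band. Descend and close.

>>> step_arm([
  [0.01,0,0,0,0,0],
  [0.02,0,0,0,0,0],
  [0.03,0,0,0,0,0],
  [0.034,0,0,0,0,0],
  [0.034,0,0,0,0,0],
  [0.034,0,0,0,0,0],
])

```text
t: 3.23
tool_pos: [0.6238, 0.2108, 0.0588]
orientation: [-0.162, 1.57, -2.836]
contact_force: [-0.3, -0.3, 0.3]
opening: 0.0382
```

>>> step_arm([
  [0,0,0,0,0,0],
  [0,0,0,0,0,0],
  [0,0,0,0,0,0],
  [0,0,0,0,0,0],
  [0,0,0,0,0,0],
  [0,0,0,0,0,0],
  [0,0,0,0,0,0],
  [0,0,0,0,0,0],
  [0,0,0,0,0,0],
  [0,0,0,0,0,0],
], fingers=0, newtons=60)

```text
t: 4.07
tool_pos: [0.6245, 0.2108, 0.0596]
orientation: [2.755, 1.57, 0.081]
contact_force: [0.7, -1.9, 4.8]
opening: 0.0067
```

>>> step_arm([
  [-0.002,0,0,0,0,0],
  [-0.005,0,0,0,0,0],
  [-0.01,0,0,0,0,0],
  [-0.02,0,0,0,0,0],
  [-0.03,0,0,0,0,0],
  [-0.045,0,0,0,0,0],
  [-0.06,0,0,0,0,0],
  [-0.075,0,0,0,0,0],
  [-0.09,0,0,0,0,0],
  [-0.1,0,0,0,0,0],
  [-0.1,0,0,0,0,0],
  [-0.1,0,0,0,0,0],
], newtons=90)

```text
t: 5.07
tool_pos: [0.6244, 0.211, 0.1601]
orientation: [3.004, 1.569, 0.331]
contact_force: [-0.1, -0.3, -2.8]
opening: 0.0056
```

```bash
python3 - <<'E'
from h import *
p,R,o=tool(); print(p,o["contact_force"],o["torque"],o["opening"],"\n",R.round(3))
s=eyes.snapshot("scene"); c0=p+np.array([-.02,.046,-.03]); u=proj(s,c0[None])[0]
print(u)
f=4; M=np.float32([[f,0,200-f*u[0]],[0,f,200-f*u[1]]]); c=cv2.warpAffine(s["img"][:,:,::-1],M,(400,400),flags=cv2.INTER_CUBIC)
C=p-R[:,1]*.052; z0=p[2]-.060; print("expected centre",C)
P=outline(s,C[0],C[1],lid(.056,.028,.02,z0))@M[:,:2].T+M[:,2]; cv2.polylines(c,[P.astype(int)],True,(0,0,255),1)
cv2.imwrite("pics/b.png",c)
E
```

```text
[0.62441022 0.21098888 0.16008713] [-0.12862681 -0.28952746 -2.76606105] [-0.08799935 -0.04891592 -0.00849101] 0.005643624336143919 
 [[ 0.001  0.451 -0.893]
 [ 0.    -0.893 -0.451]
 [-1.     0.    -0.001]]
[391.28511935 156.0466503 ]
expected centre [0.60095965 0.25740084 0.16007645]
```

View pics/b.png

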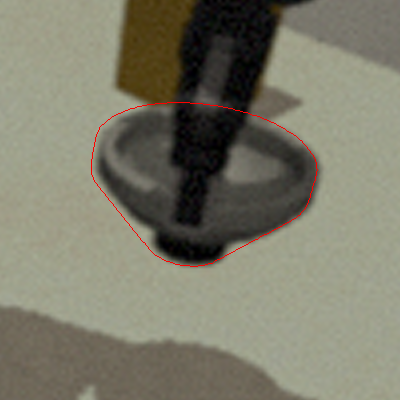

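The lid is held nearly level at about the predicted position, to within 3 mm. Carry it over the large lid.

>>> step_arm([
  [0,0.006,0.003,0,0,0],
  [0,0.02,0.01,0,0,0],
  [0,0.042,0.022,0,0,0],
  [0,0.066,0.034,0,0,0],
  [0,0.09,0.047,0,0,0],
  [0,0.114,0.06,0,0,0],
  [0,0.138,0.072,0,0,0],
  [0,0.162,0.085,0,0,0],
  [0,0.186,0.097,0,0,0],
  [0,0.21,0.11,0,0,0],
  [0,0.234,0.122,0,0,0],
  [0,0.258,0.135,0,0,0],
  [0,0.28,0.146,0,0,0],
  [0,0.298,0.156,0,0,0],
  [0,0.31,0.162,0,0,0],
  [0,0.316,0.165,0,0,0],
  [0,0.316,0.165,0,0,0],
  [0,0.316,0.165,0,0,0],
  [0,0.316,0.165,0,0,0],
])

```text
t: 6.7
tool_pos: [0.6192, -0.1447, 0.1591]
orientation: [-1.293, 1.57, 2.317]
contact_force: [0.8, -0.7, -1.5]
opening: 0.0056
```

```bash
python3 - <<'E'
from h import *
p,R,o=tool(); print(p,o["contact_force"],o["torque"],o["opening"])
C=p-R[:,1]*.052; z0=p[2]-.060; print("expected centre",C)
O=[]
for n in("scene","top"):
    s=eyes.snapshot(n); u=proj(s,np.array([[.596,-.099,.07]]))[0]
    f=4; M=np.float32([[f,0,200-f*u[0]],[0,f,250-f*u[1]]]); c=cv2.warpAffine(cv2.convertScaleAbs(s["img"][:,:,::-1],alpha=1.4 if n=="top" else 1),M,(400,450),flags=cv2.INTER_CUBIC)
    for x,y,pr,col in((C[0],C[1],lid(.056,.028,.02,z0),(0,0,255)),(.596,-.099,PR["large"],(0,200,0))):
        P=outline(s,x,y,pr)@M[:,:2].T+M[:,2]; cv2.polylines(c,[P.astype(int)],True,col,1)
    O.append(c)
cv2.imwrite("pics/c.png",np.hstack(O))
E
```

```text
[ 0.61921118 -0.14468645  0.15909241] [ 0.82581138 -0.74858754 -1.54153547] [-0.11248604 -0.01983535 -0.01681502] 0.005605398590991776
expected centre [ 0.59573741 -0.09828622  0.15912235]
```

View pics/c.png

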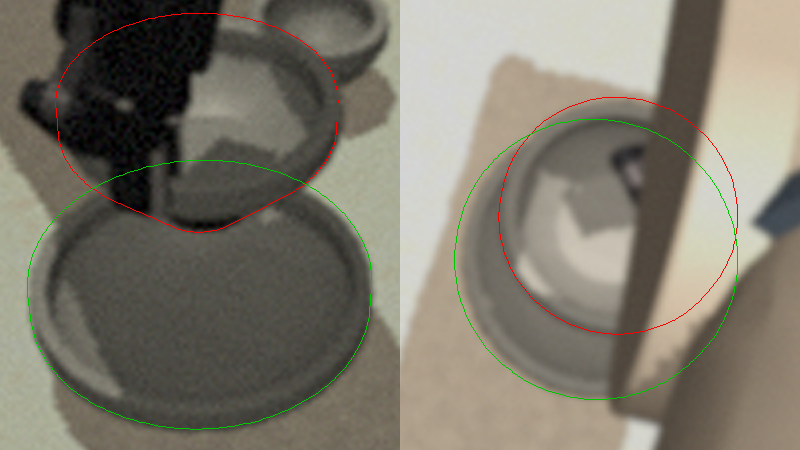

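Both outlines match what I see, with the held lid drooping slightly (about 3°) on its far side. Lower it.

>>> step_arm([
  [0.005,0,0,0,0,0],
  [0.015,0,0,0,0,0],
  [0.028,0,0,0,0,0],
  [0.041,0,0,0,0,0],
  [0.053,0,0,0,0,0],
  [0.062,0,0,0,0,0],
  [0.068,0,0,0,0,0],
  [0.07,0,0,0,0,0],
  [0.07,0,0,0,0,0],
  [0.07,0,0,0,0,0],
])

```text
t: 7.63
tool_pos: [0.6196, -0.1457, 0.0895]
orientation: [2.396, 1.57, -0.278]
contact_force: [0.2, 0.1, -2.4]
opening: 0.0055
```

>>> step_arm([
  [0.001,0,0,0,0,0],
  [0.002,0,0,0,0,0],
  [0.003,0,0,0,0,0],
  [0.004,0,0,0,0,0],
  [0.004,0,0,0,0,0],
])

```text
t: 8.05
tool_pos: [0.6193, -0.1456, 0.0852]
orientation: [-0.898, 1.571, 2.712]
contact_force: [0.3, 0.3, -3.3]
opening: 0.0057
```

>>> step_arm([
  [0.001,0,0,0,0,0],
  [0.002,0,0,0,0,0],
  [0.002,0,0,0,0,0],
])

```text
t: 8.3
tool_pos: [0.6198, -0.1459, 0.0837]
orientation: [2.143, 1.57, -0.53]
contact_force: [-0.1, -2.3, 4.1]
opening: 0.006
```

>>> step_arm([
  [0.001,0,0,0,0,0],
  [0.001,0,0,0,0,0],
])

```text
t: 8.47
tool_pos: [0.6202, -0.1463, 0.0833]
orientation: [2.117, 1.569, -0.556]
contact_force: [-1.1, -4.2, 7.6]
opening: 0.0056
```

Contact at the expected height. Release, then rise.

>>> step_arm([
  [0,0,0,0,0,0],
  [0,0,0,0,0,0],
  [0,0,0,0,0,0],
  [0,0,0,0,0,0],
  [0,0,0,0,0,0],
  [0,0,0,0,0,0],
], fingers=0.4)

```text
t: 8.97
tool_pos: [0.6192, -0.1455, 0.0821]
orientation: [-0.879, 1.57, 2.731]
contact_force: [0.8, -0.5, -0.0]
opening: 0.0343
```

>>> step_arm([
  [-0.01,0,0,0,0,0],
  [-0.03,0,0,0,0,0],
  [-0.06,0,0,0,0,0],
  [-0.1,0,0,0,0,0],
  [-0.12,0,0,0,0,0],
  [-0.12,0,0,0,0,0],
])

```text
t: 9.47
tool_pos: [0.6223, -0.1462, 0.2088]
orientation: [2.446, 1.562, -0.228]
contact_force: [0.5, 0.9, 0.6]
opening: 0.0344
```

>>> step_arm([
  [0,-0.03,0.003,0,0,0],
  [0,-0.07,0.006,0,0,0],
  [0,-0.11,0.01,0,0,0],
  [0,-0.15,0.013,0,0,0],
  [0,-0.19,0.017,0,0,0],
  [0.03,-0.225,0.02,0,0,0],
  [0.06,-0.245,0.021,0,0,0],
  [0.09,-0.254,0.022,0,0,0],
  [0.1,-0.254,0.022,0,0,0],
  [0.1,-0.254,0.022,0,0,0],
  [0.1,-0.254,0.022,0,0,0],
], fingers=1)

```text
t: 10.38
tool_pos: [0.4859, 0.0708, 0.1028]
orientation: [0.356, 1.571, -2.318]
contact_force: [0.9, 0.1, 0.5]
opening: 0.0853
```

```bash
python3 - <<'E'
from h import *
np.set_printoptions(precision=4,suppress=True)
p,R,o=tool(); print(p,o["opening"])
s=eyes.snapshot("scene")
stack=[(.075,.056),(.075,.042),(.038,.02),(.024,.02),(.024,0)]
print("large",fit2(s,(.596,-.099),PR["large"]),"med",fit2(s,(.596,-.099),lid(.056,.05,.05,.024)[:3]))
O=[]
for c0,L in(((.485,.071,.06),[(.485,.071,PR["small"])]),((.596,-.099,.06),[(.596,-.099,PR["large"]),(.596,-.099,[(.056,.08),(.056,.066)])])):
    u=proj(s,np.array([c0]))[0]
    f=4; M=np.float32([[f,0,200-f*u[0]],[0,f,200-f*u[1]]]); c=cv2.warpAffine(s["img"][:,:,::-1],M,(400,400),flags=cv2.INTER_CUBIC)
    for x,y,pr in L:
        P=outline(s,x,y,pr)@M[:,:2].T+M[:,2]; cv2.polylines(c,[P.astype(int)],True,(0,0,255),1)
    for k in(-.043,0,.043):
        v=proj(s,(p+R[:,0]*.017+R[:,1]*k)[None])[0]@M[:,:2].T+M[:,2]; cv2.circle(c,tuple(int(i) for i in v),3,(0,255,0),1)
    O.append(c)
cv2.imwrite("pics/d.png",np.hstack(O))
E
```

```text
[0.4859 0.0708 0.1028] 0.08533944524782844
large (array([ 0.5982, -0.1003]), np.float64(23.354371354595894)) med (array([ 0.6092, -0.0991]), np.float64(17.48476625523914))
```

View pics/d.png

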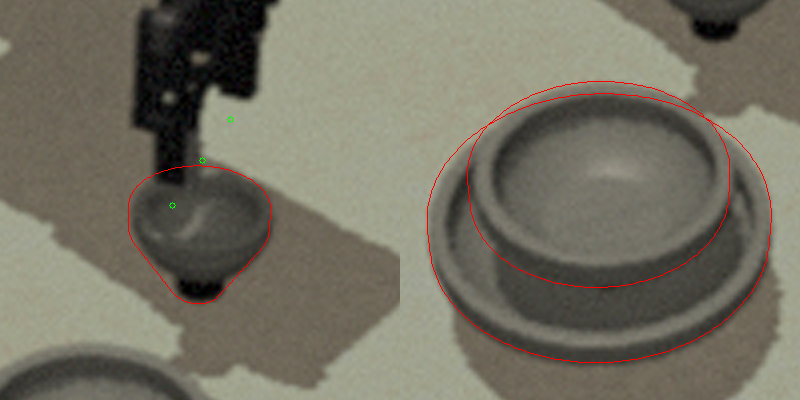

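The medium lid sits nested and centred in the large one (right crop, outlines match to a few mm). On the left the open fingertips stand about 14 mm back, as specified, so I'll go lower with the TCP, down to 0.046.

>>> step_arm([
  [0.012,0,0,0,0,0],
  [0.026,0,0,0,0,0],
  [0.038,0,0,0,0,0],
  [0.042,0,0,0,0,0],
  [0.045,0,0,0,0,0],
  [0.048,0,0,0,0,0],
  [0.048,0,0,0,0,0],
])

```text
t: 11.02
tool_pos: [0.4858, 0.071, 0.0547]
orientation: [2.818, 1.57, 0.143]
contact_force: [-0.3, -0.5, -0.5]
opening: 0.0852
```

>>> step_arm([
  [0.003,0,0,0,0,0],
  [0.006,0,0,0,0,0],
  [0.009,0,0,0,0,0],
  [0.009,0,0,0,0,0],
])

```text
t: 11.35
tool_pos: [0.4849, 0.0712, 0.0449]
orientation: [-0.32, 1.57, -2.994]
contact_force: [-0.1, -1.0, -0.3]
opening: 0.0855
```

>>> step_arm([
  [0,0,0,0,0,0],
  [0,0,0,0,0,0],
  [0,0,0,0,0,0],
  [0,0,0,0,0,0],
  [0,0,0,0,0,0],
  [0,0,0,0,0,0],
], fingers=0.6, newtons=50)

```text
t: 11.85
tool_pos: [0.4852, 0.0712, 0.0457]
orientation: [2.21, 1.571, -0.463]
contact_force: [-1.2, -1.4, 6.0]
opening: 0.0739
```

Gripped at 74 mm, close to the 76 mm diameter. Lift.

>>> step_arm([
  [-0.002,0,0,0,0,0],
  [-0.006,0,0,0,0,0],
  [-0.012,0,0,0,0,0],
  [-0.022,0,0,0,0,0],
  [-0.034,0,0,0,0,0],
  [-0.048,0,0,0,0,0],
  [-0.062,0,0,0,0,0],
  [-0.076,0,0,0,0,0],
  [-0.09,0,0,0,0,0],
  [-0.1,0,0,0,0,0],
  [-0.1,0,0,0,0,0],
  [-0.1,0,0,0,0,0],
])

```text
t: 12.85
tool_pos: [0.4855, 0.0713, 0.1459]
orientation: [2.819, 1.569, 0.145]
contact_force: [0.5, -0.4, -1.0]
opening: 0.0738
```

```bash
python3 - <<'E'
from h import *
p,R,o=tool(); print(p,o["contact_force"],o["torque"],o["opening"])
O=[]
s=eyes.snapshot("scene"); u=proj(s,p[None])[0]
f=4; M=np.float32([[f,0,200-f*u[0]],[0,f,170-f*u[1]]]); c=cv2.warpAffine(s["img"][:,:,::-1],M,(400,400),flags=cv2.INTER_CUBIC)
P=outline(s,p[0],p[1],lid(.038,.02,.014,p[2]-.0457))@M[:,:2].T+M[:,2]; cv2.polylines(c,[P.astype(int)],True,(0,0,255),1)
cv2.imwrite("pics/e.png",c)
E
```

```text
[0.48548982 0.07125371 0.14593158] [ 0.47624162 -0.39840058 -0.98425706] [ 0.00451323  0.0042369  -0.03063413] 0.07378658241655352
```

View pics/e.png

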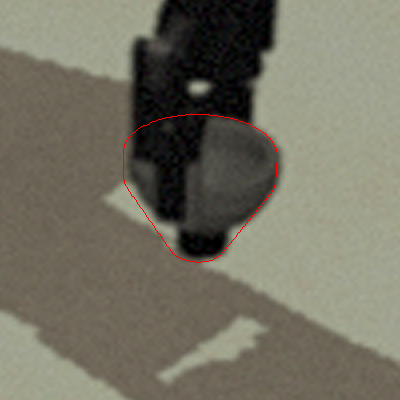

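The small lid is level and in the predicted place. Carry it over the stack.

>>> step_arm([
  [-0.003,0.004,0,0,0,0],
  [-0.006,0.014,-0.001,0,0,0],
  [-0.01,0.03,-0.003,0,0,0],
  [-0.01,0.05,-0.005,0,0,0],
  [-0.01,0.07,-0.007,0,0,0],
  [-0.01,0.09,-0.01,0,0,0],
  [-0.01,0.11,-0.012,0,0,0],
  [-0.01,0.13,-0.014,0,0,0],
  [-0.01,0.15,-0.016,0,0,0],
  [-0.01,0.17,-0.018,0,0,0],
  [-0.01,0.186,-0.02,0,0,0],
  [-0.01,0.197,-0.021,0,0,0],
  [-0.01,0.202,-0.0215,0,0,0],
  [-0.01,0.202,-0.0215,0,0,0],
  [-0.01,0.202,-0.0215,0,0,0],
  [-0.01,0.202,-0.0215,0,0,0],
])

```text
t: 14.23
tool_pos: [0.5948, -0.0987, 0.1551]
orientation: [-0.897, 1.57, 2.713]
contact_force: [0.2, -0.1, -1.0]
opening: 0.0739
```

>>> step_arm([
  [0.005,0,0,0,0,0],
  [0.014,0,0,0,0,0],
  [0.025,0,0,0,0,0],
  [0.036,0,0,0,0,0],
  [0.046,0,0,0,0,0],
  [0.053,0,0,0,0,0],
  [0.056,0,0,0,0,0],
  [0.056,0,0,0,0,0],
  [0.056,0,0,0,0,0],
])

```text
t: 14.98
tool_pos: [0.5955, -0.0994, 0.0992]
orientation: [-0.627, 1.571, 2.983]
contact_force: [0.3, 0.6, -1.7]
opening: 0.0738
```

>>> step_arm([
  [0.002,0,0,0,0,0],
  [0.003,0,0,0,0,0],
  [0.004,0,0,0,0,0],
  [0.004,0,0,0,0,0],
])

```text
t: 15.32
tool_pos: [0.5955, -0.0994, 0.0954]
orientation: [2.561, 1.571, -0.113]
contact_force: [-0.2, 0.2, -0.5]
opening: 0.0737
```

>>> step_arm([
  [0.001,0,0,0,0,0],
  [0.002,0,0,0,0,0],
  [0.002,0,0,0,0,0],
])

```text
t: 15.57
tool_pos: [0.5958, -0.0994, 0.0937]
orientation: [2.626, 1.57, -0.048]
contact_force: [-0.9, 2.2, 3.2]
opening: 0.0738
```

Contact at exactly the expected height. Open, then rise.

>>> step_arm([
  [0,0,0,0,0,0],
  [0,0,0,0,0,0],
  [0,0,0,0,0,0],
  [0,0,0,0,0,0],
  [0,0,0,0,0,0],
], fingers=1)

```text
t: 15.98
tool_pos: [0.5954, -0.0994, 0.0932]
orientation: [-0.695, 1.571, 2.914]
contact_force: [-0.1, -0.3, 0.0]
opening: 0.0857
```

>>> step_arm([
  [-0.004,0,0,0,0,0],
  [-0.012,0,0,0,0,0],
  [-0.025,0,0,0,0,0],
  [-0.05,0,0,0,0,0],
  [-0.08,0,0,0,0,0],
  [-0.12,0,0,0,0,0],
  [-0.15,-0.04,0,0,0,0],
  [-0.15,-0.08,0,0,0,0],
  [-0.15,-0.12,0,0,0,0],
  [-0.15,-0.16,0,0,0,0],
  [-0.15,-0.2,0,0,0,0],
  [-0.15,-0.2,0,0,0,0],
  [-0.15,-0.2,0,0,0,0],
])

```text
t: 17.07
tool_pos: [0.5047, 0.0809, 0.2448]
orientation: [2.822, 1.569, 0.152]
contact_force: [0.1, -0.3, -1.2]
opening: 0.0852
```

```bash
python3 - <<'E'
from h import *
np.set_printoptions(precision=4,suppress=True)
p,R,o=tool(); print(p,o["contact_force"],o["opening"],o["t"])
O=[]
for n in("scene","top"):
    s=eyes.snapshot(n); print(n,"bowl",fit2(s,(.481,-.268),PR["bowl"])[0])
    u=proj(s,np.array([[.596,-.099,.06]]))[0]
    f=4; M=np.float32([[f,0,200-f*u[0]],[0,f,230-f*u[1]]]); c=cv2.warpAffine(cv2.convertScaleAbs(s["img"][:,:,::-1],alpha=1.5 if n=="top" else 1),M,(400,420),flags=cv2.INTER_CUBIC)
    for r,z in((.075,0),(.056,.024),(.038,.048)):
        P=outline(s,.596,-.099,[(r,z+.056),(r,z+.042)])@M[:,:2].T+M[:,2]; cv2.polylines(c,[P.astype(int)],True,(0,0,255),1)
    O.append(c)
cv2.imwrite("pics/f.png",np.hstack(O))
E
```

```text
[0.5047 0.0809 0.2448] [ 0.0819 -0.251  -1.2447] 0.08520928684743853 17.0667
scene bowl [ 0.4814 -0.2691]
top bowl [ 0.4805 -0.2682]
```

View pics/f.png

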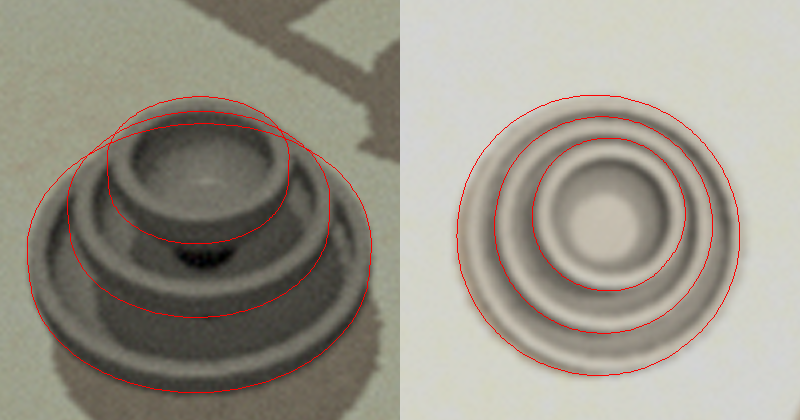

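Both views match the fully nested, concentric model outlines, and the bowl hasn't moved. Handing in.

```bash
python3 -c "
from plant import bot
print(bot.job_done())"
```

```text
the job is handed in; nothing more can be done
None
```

The three lids are nested. I pinched the medium lid by its rim and set it in the large one. Then I gripped the small lid across its diameter and set it in the medium one. I released both at contact, backed the arm away, and handed the job in at about 17 s.

- **Nesting:** In the last pictures from both cameras, all three rims lie within a few mm of the outlines for full, level, centred nesting. Both lids made contact at the expected height, within about 1 mm.
- **Bowl:** It fits at (0.481, -0.269) in both views, the same as at the start.
- **Disagreements:**
  - My first rim fits differed by about 14 mm between the cameras. Fitting the whole silhouette cut that to 9 mm or less, the worst being the small lid in the low-contrast top view, where I used the scene view.
  - An automatic fit of the nested medium lid came out about 13 mm off in x. I judged it unreliable because the overlays and the arm's position at release both showed the lid centred.
  - The medium lid drooped about 3° while carried, but it looked level after release.

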